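Lay out the coffee tasting flight

TASK

The tasting cups stand on the light flight board in the order of service. Move the four coffee dose jars from the dark storage rack into the wells of the flight board in the same order as the cups, so that each jar stands upright, fully down in the well directly in front of the cup that has the colour of its lid. Keep the jars upright and set them down gently rather than dropping them, and leave the cups, the mug, the jug and the tamper where they are.

Things in the scene. Friction and masses are not known exactly. Their poses are not given: they have to be found in the camera images.
- jar_red: coffee dose jar with lid in brick-red: a closed upright clear-glass cylinder of brown beans, 44 mm across (lid 45 mm, flush with the glass) and 82 mm high, the lid being its top 22 mm; about 0.13 kg. Grip it from above anywhere on the upper half. Origin: centre of its underside; z up. It starts in one of the four wells of the dark storage rack.
- jar_blue: coffee dose jar with lid in dark-blue: a closed upright clear-glass cylinder of brown beans, 44 mm across (lid 45 mm, flush with the glass) and 82 mm high, the lid being its top 22 mm; about 0.13 kg. Grip it from above anywhere on the upper half. Origin: centre of its underside; z up. It starts in one of the four wells of the dark storage rack.
- jar_yellow: coffee dose jar with lid in mustard-yellow: a closed upright clear-glass cylinder of brown beans, 44 mm across (lid 45 mm, flush with the glass) and 82 mm high, the lid being its top 22 mm; about 0.13 kg. Grip it from above anywhere on the upper half. Origin: centre of its underside; z up. It starts in one of the four wells of the dark storage rack.
- jar_white: coffee dose jar with lid in off-white: a closed upright clear-glass cylinder of brown beans, 44 mm across (lid 45 mm, flush with the glass) and 82 mm high, the lid being its top 22 mm; about 0.13 kg. Grip it from above anywhere on the upper half. Origin: centre of its underside; z up. It starts in one of the four wells of the dark storage rack.
- cup_red: open brick-red tasting cup without a handle, 72 mm across the rim, 60 mm high, loose, standing on the flight board behind one of its wells. Origin: centre of its underside; z up. Which place it has on the board varies; leave it there.
- cup_blue: open dark-blue tasting cup without a handle, 72 mm across the rim, 60 mm high, loose, standing on the flight board behind one of its wells. Origin: centre of its underside; z up. Which place it has on the board varies; leave it there.
- cup_yellow: open mustard-yellow tasting cup without a handle, 72 mm across the rim, 60 mm high, loose, standing on the flight board behind one of its wells. Origin: centre of its underside; z up. Which place it has on the board varies; leave it there.
- cup_white: open off-white tasting cup without a handle, 72 mm across the rim, 60 mm high, loose, standing on the flight board behind one of its wells. Origin: centre of its underside; z up. Which place it has on the board varies; leave it there.
- store: storage rack, fixed: dark wooden block 80 x 336 x 24 mm (x, y, z) with four round wells, 58 mm across, in a row along its own y at y = -120, -40, 40 and 120 mm, x = 0; the well floors, on which the jars stand, are 12 mm above its origin. Origin: centre of its underside, on the counter; z up.
- board: flight board, fixed, light wood, 180 x 330 x 22 mm (x, y, z). Four round wells, 58 mm across, floor 12 mm above the origin, empty at the start, in a row at y = -120, -40, 40, 120 mm, x = -45 mm; behind each well a cup stands on the top at the same y, x = +47 mm. Origin: centre of its underside, on the counter; z up. Board and rack may swap sides; each is turned up to 17 degrees.
- mug: bystander: large sage-green mug with a handle, 84 mm across, 100 mm high. Origin: centre of its underside.
- jug: bystander: steel milk jug with a handle, 76 mm across, 88 mm high. Origin: centre of its underside.
- tamper: bystander: dark steel coffee tamper standing on its 58 mm foot, 88 mm high. Origin: centre of its underside.
Not all that is in view belongs to the job. What is shaped like the jar_blue but green or turquoise is not meant.

How it is judged:
At the end, for the whole second after the job is handed in: Each jar stands fully down in the board's well in front of the cup of its lid's colour: within 12 mm of the well's centre along the board's x and y, underside at most 3 mm above the well floor, upright within 0.1 rad, released and at rest; each cup upright, within 25 mm of its start (x of jar_red in the frame of board between -0.057 and -0.033 m and z of jar_red in the frame of board between 0.005 and 0.015 m and angle between each of jar_red, jar_blue, jar_yellow, jar_white's own z axis and vertical below 0.1 rad and linear speed of each of jar_red, jar_blue, jar_yellow, jar_white below 0.02 m/s and contact force between each of jar_red, jar_blue, jar_yellow, jar_white and the fingers below 0.1 N and ((y of jar_red in the frame of board between -0.132 and -0.108 m and y of cup_red in the frame of board between -0.15 and -0.09 m) or (y of jar_red in the frame of board between -0.052 and -0.028 m and y of cup_red in the frame of board between -0.07 and -0.01 m) or (y of jar_red in the frame of board between 0.028 and 0.052 m and y of cup_red in the frame of board between 0.01 and 0.07 m) or (y of jar_red in the frame of board between 0.108 and 0.132 m and y of cup_red in the frame of board between 0.09 and 0.15 m)) and distance of each of cup_red, cup_blue, cup_yellow, cup_white from where it was at the start of the episode below 0.025 m and angle between each of cup_red, cup_blue, cup_yellow, cup_white's own z axis and vertical below 0.15 rad and x of jar_blue in the frame of board between -0.057 and -0.033 m and z of jar_blue in the frame of board between 0.005 and 0.015 m and ((y of jar_blue in the frame of board between -0.132 and -0.108 m and y of cup_blue in the frame of board between -0.15 and -0.09 m) or (y of jar_blue in the frame of board between -0.052 and -0.028 m and y of cup_blue in the frame of board between -0.07 and -0.01 m) or (y of jar_blue in the frame of board between 0.028 and 0.052 m and y of cup_blue in the frame of board between 0.01 and 0.07 m) or (y of jar_blue in the frame of board between 0.108 and 0.132 m and y of cup_blue in the frame of board between 0.09 and 0.15 m)) and x of jar_yellow in the frame of board between -0.057 and -0.033 m and z of jar_yellow in the frame of board between 0.005 and 0.015 m and ((y of jar_yellow in the frame of board between -0.132 and -0.108 m and y of cup_yellow in the frame of board between -0.15 and -0.09 m) or (y of jar_yellow in the frame of board between -0.052 and -0.028 m and y of cup_yellow in the frame of board between -0.07 and -0.01 m) or (y of jar_yellow in the frame of board between 0.028 and 0.052 m and y of cup_yellow in the frame of board between 0.01 and 0.07 m) or (y of jar_yellow in the frame of board between 0.108 and 0.132 m and y of cup_yellow in the frame of board between 0.09 and 0.15 m)) and x of jar_white in the frame of board between -0.057 and -0.033 m and z of jar_white in the frame of board between 0.005 and 0.015 m and ((y of jar_white in the frame of board between -0.132 and -0.108 m and y of cup_white in the frame of board between -0.15 and -0.09 m) or (y of jar_white in the frame of board between -0.052 and -0.028 m and y of cup_white in the frame of board between -0.07 and -0.01 m) or (y of jar_white in the frame of board between 0.028 and 0.052 m and y of cup_white in the frame of board between 0.01 and 0.07 m) or (y of jar_white in the frame of board between 0.108 and 0.132 m and y of cup_white in the frame of board between 0.09 and 0.15 m))); the robot touches nothing.
It fails at once if a tasting cup is shoved more than 25 mm or tipped (distance of any of cup_red, cup_blue, cup_yellow, cup_white from where it was at the start of the episode above 0.025 m or angle between any of cup_red, cup_blue, cup_yellow, cup_white's own z axis and vertical above 0.35 rad).
It fails at once if a jar is tipped over (angle between any of jar_red, jar_blue, jar_yellow, jar_white's own z axis and vertical above 0.7 rad).
It fails at once if a jar is dropped (falls free from more than about 25 mm) ((linear speed of jar_red above 0.7 m/s and contact force between jar_red and the fingers below 0.05 N) or (linear speed of jar_blue above 0.7 m/s and contact force between jar_blue and the fingers below 0.05 N) or (linear speed of jar_yellow above 0.7 m/s and contact force between jar_yellow and the fingers below 0.05 N) or (linear speed of jar_white above 0.7 m/s and contact force between jar_white and the fingers below 0.05 N)).
It fails at once if the mug, the jug or the tamper is moved more than 30 mm or tipped (distance of any of mug, jug, tamper from where it was at the start of the episode above 0.03 m or angle between any of mug, jug, tamper's own z axis and vertical above 0.35 rad).
It also fails if it takes over 118 s, if anything falls off the work surface, if the arm or the gripper's body presses on something with over 40 N, if the wrist force passes 120 N, or if a joint passes its speed limit or range.

ROBOT

A 6-joint arm with a two-finger parallel gripper is mounted at the origin on the work surface. World frame = base frame: x ahead of the robot, y to its left, z up, the work surface at z = 0. Lengths are in m, angles in rad, forces in N, time in s.
With the tool pointing down it reaches from about 0.35 to 0.775 m from the base axis. Payload 7.3 kg.
Tool frame: the origin (TCP) lies at the very end of the fingers, on their centre line; the grasp point (between the pads) lies robot.pinch_z behind it (robot.pinch_z is the distance from the TCP to the grasp point, in m); y points along the fingers, z is the direction in which the jaws open and shut, and the axes are right-handed (so a half turn about y gives the same grasp; the last joint's range is limited). The gripper opens to 92 mm and grips with 3 to 60 N. Pads are 19 mm wide; open, the fingers measure 130 mm over their backs; the gripper's body (75 mm by 190 mm) begins 47 mm behind the grasp point.
Start: joints at [1.06, 0.342, 1.524, -0, 1.275, -0.146], TCP at [0.187, 0.49, 0.227] pointing down, gripper open.
Joint ranges: [-2.53, 2.53], [-0.77, 2.02], [0.04, 2.7], [-1, 4.14], [0.28, 2.66], [-3.11, 3.11]. Speed limits (rad/s): [2.57, 2.57, 3.14, 3.14, 3.14, 3.14].

INTERFACE

Orientations are given as [roll, pitch, yaw] about the fixed x, y, z axes, in that order (R = Rz(yaw) Ry(pitch) Rx(roll)).
In Python, from cell import status, viewer, robot gives the robot as it stands. The module is installed in compiled form; this text tells all that it offers.
- The arm moves only by the shell command python3 -m pendant 'ROWS' [FORCE]. ROWS is JSON, a list that holds one entry, the list of rows, each a list of 7 numbers: the shift along the tool's x, y, z in cm, then the turn, a rotation vector about the tool's x, y, z in rad, then the finger opening in cm, from 0 to 9.18. A call has 1 to 20 rows; each row is the pose to reach, as a shift and turn from the pose commanded when the call began, along the tool's axes at that moment; what a row does not reach only later rows make up. A row lasts 1/10 s, in which the tool goes at most 50 mm and 8.59 degrees, less where a joint would pass 70% of its speed; a pose out of reach is approached as far as the arm can. A call with a gripper value outside its range is refused whole. The fingers move at their own pace and stop on an object; FORCE is the grip in N (left out, the last holds). Time passes only in rows, so rows that repeat a pose let the fingers close. It gives the time, the measured TCP pose, the force and the opening at its end, in the units of the state.
- status.observe(): the state, without advancing time (a new reading comes with each control period).
- viewer.read_camera(name): name is "scene" or "top" or "wrist"; returns a dict with "image" (420x560x3 uint8, red, green, blue), "range_z" (420x560 float32, m along the optical axis (not along the pixel's ray), 0 where there is no reading), "fx", "fy", "cx", "cy" (pixels), "camera_from_world" (4x4, takes a point from world to camera coordinates). Camera axes: x right, y up, looking along -z (the intrinsics and any distortion apply to the point x, -y, -z); pixel columns grow to the right and rows downward; lengths in m; the calibration is good to about 2 mm. A picture is of the moment at which its call begins.
- robot.hand_in(): hands the job in, once; it reports no verdict.
The state is a dict: "time": time; "qpos": joint angles; "qvel": joint speeds; "joint_efforts": joint torques, N m; "tool_pos": TCP position; "tool_rot": TCP orientation; "contact_force": force on the tool from outside, world axes, zero at the start; "torque": the same for the moment, N m; "opening": finger opening in m.
Only numpy, scipy, OpenCV 4.12 (cv2) and the standard library are available. Lean on these libraries where they do the work, as an engineer would, in place of code of your own. Each camera call takes 0.05 s, during which the arm holds its last target. There are 200 camera calls.

## Working session

There is one attempt and no reset: what is moved stays moved. The work goes in short steps, Python scripts to look and compute and a shell command to move; the robot and the scene stay as the last step left them, time stands still between calls to the robot, and variables do not carry over. Pictures are saved under pics/ and viewed, about 12 in all and at most 16, crops included, and the job is handed in when it is done.

```bash
mkdir -p pics; ls
python3 - <<'E'
from cell import status, viewer, robot
import cv2,numpy as np
print(status.observe(), robot.pinch_z)
for n in("top","scene"):
    c=viewer.read_camera(n); cv2.imwrite(f"pics/{n}0.png",c["image"][:,:,::-1]); np.savez(f"{n}0.npz",**c)
    print(n,c["fx"],c["cx"],c["cy"],np.round(c["camera_from_world"],3).tolist(),[k for k in c])
E
```

```text
pics
{'time': 0.0, 'qpos': array([ 1.06002914e+00,  3.42718941e-01,  1.52501397e+00,  1.72880910e-05,
        1.27539350e+00, -1.46030654e-01]), 'qvel': array([-1.42309538e-04, -5.53086435e-04,  1.28879487e-05, -1.09076579e-03,
        4.21650042e-04, -8.19661804e-05]), 'joint_efforts': array([ 1.15997234e-03, -4.31248677e+01, -2.44226342e+01,  7.18008773e-02,
        5.61328093e-02, -1.44677829e-04]), 'tool_pos': array([0.18705894, 0.49011241, 0.22604799]), 'tool_rot': array([-1.57231135e+00,  2.39534797e-04, -3.64741762e-01]), 'contact_force': array([ 0.32546184,  0.94755735, -0.89824457]), 'torque': array([-0.02500622,  0.02275401,  0.01621544]), 'opening': 0.09183981480345323} 0.0188
top 412.55119796143345 279.00557266320754 210.87477046052814 [[-0.011, -1.0, 0.003, 0.017], [0.992, -0.011, 0.124, -0.599], [-0.124, 0.004, 0.992, -1.539], [0.0, 0.0, 0.0, 1.0]] ['image', 'range_z', 'fx', 'fy', 'cx', 'cy', 'camera_from_world']
scene 414.87924582778703 282.15978776692407 209.45922468518742 [[-0.285, 0.959, -0.01, 0.156], [-0.725, -0.208, 0.656, 0.39], [0.627, 0.194, 0.755, -1.833], [0.0, 0.0, 0.0, 1.0]] ['image', 'range_z', 'fx', 'fy', 'cx', 'cy', 'camera_from_world']
```

View pics/top0.png

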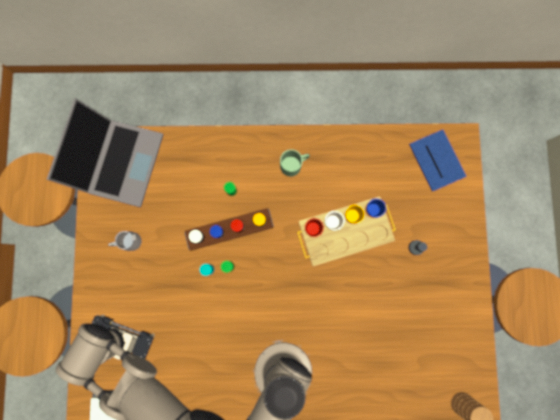

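View pics/scene0.png

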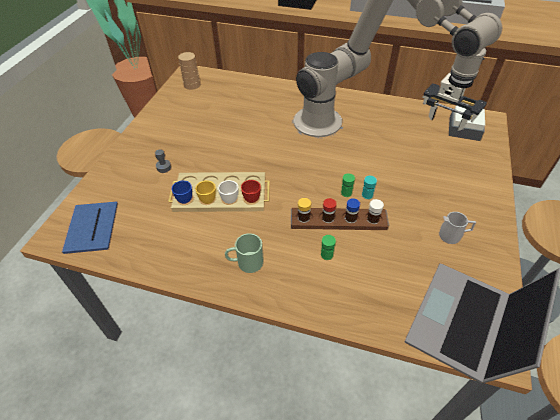

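Top view:
- **Rack jars:** white (195,236), blue (216,231), red (237,225), yellow (259,219).
- **Cups:** red (314,228), white (333,221), yellow (353,215), blue (375,209), with the empty wells below them.
- **Look-alikes to ignore:** turquoise (206,269), green (227,267) and (230,188). The blue jar meant is the one in the rack at (216,231), dark blue like the cup at (375,209).

Next I'll measure these and make an enlarged crop to confirm.

```bash
cat > h.py <<'E'
import numpy as np, cv2
def ray(c,uv,z):
    uv=np.atleast_2d(uv).astype(float); T=np.array(c["camera_from_world"]); R=T[:3,:3]; o=-R.T@T[:3,3]
    d=np.c_[(uv[:,0]-c["cx"])/c["fx"],-(uv[:,1]-c["cy"])/c["fy"],-np.ones(len(uv))]@R
    return o+d*((z-o[2])/d[:,2])[:,None]
def cloud(c):
    T=np.array(c["camera_from_world"]); R=T[:3,:3]; d=c["range_z"]
    v,u=np.mgrid[:d.shape[0],:d.shape[1]]
    p=np.stack([(u-c["cx"])/c["fx"]*d,-(v-c["cy"])/c["fy"]*d,-d],-1)
    return (p-T[:3,3])@R
def project(c,P):
    p=np.atleast_2d(P)@np.array(c["camera_from_world"])[:3,:3].T+np.array(c["camera_from_world"])[:3,3]
    return np.c_[c["cx"]+c["fx"]*p[:,0]/-p[:,2], c["cy"]-c["fy"]*p[:,1]/-p[:,2]]
def blob(mask,near):
    n,l,s,ce=cv2.connectedComponentsWithStats(mask.astype(np.uint8)); 
    i=1+np.argmin(np.hypot(*(ce[1:]-near).T)); cnt,_=cv2.findContours((l==i).astype(np.uint8),0,2)
    return ce[i],s[i],cv2.minEnclosingCircle(cnt[0])
def frame(pts,ys):   # least-squares rigid: local (0,ys)->pts ; returns origin, yaw, residuals
    q=np.c_[0*ys,ys]; m=pts.mean(0); a=q-q.mean(0); b=pts-m
    th=np.arctan2((a[:,0]*b[:,1]-a[:,1]*b[:,0]).sum(),(a*b).sum()); R=np.array([[np.cos(th),-np.sin(th)],[np.sin(th),np.cos(th)]])
    o=m-R@q.mean(0); return o,th,R,pts-(o+q@R.T)
E
cat > m.py <<'E'
from h import *
c=dict(np.load("top0.npz")); P=cloud(c)
im=c["image"]; hsv=cv2.cvtColor(im,cv2.COLOR_RGB2HSV)
ys=np.array([120,40,-40,-120])/1e3
J=dict(white=(195,236),blue=(216,231),red=(237,225),yellow=(259,219)); C=dict(red=(314,228),white=(333,221),yellow=(353,215),blue=(375,209))
def mask(k):
    h,s,v=[hsv[...,i].astype(int) for i in range(3)]
    return {"white":(s<60)&(v>150),"red":((h<6)|(h>172))&(s>150),"yellow":(h>18)&(h<32)&(s>150),"blue":(h>105)&(h<125)&(s>150)}[k]
for name,D,zt,dd in(("store",J,.094,45),("cups",C,.082,72)):
    pts=[]
    for k,uv in D.items():
        ce,s,circ=blob(mask(k),uv); p=ray(c,circ[0],zt)[0]; 
        u,v=np.round(circ[0]).astype(int)
        print(name,k,np.round(ce,1),"area",s[4],"circ",np.round(circ[0],1),"diam mm",round(2*circ[1]/c["fx"]*1.42*1e3),np.round(p,3),"z depth max",round(P[v-8:v+9,u-8:u+9,2].max(),3))
        pts.append(p[:2])
    o,th,R,res=frame(np.array(pts),ys); print(name,"origin",o.round(4),"yaw",round(th,3),"res mm",(res*1e3).round(1).tolist())
    if name=="cups":
        W={k:(o+R@[-.092,y]).round(4).tolist() for k,y in zip(C,ys)}; print("wells",W, [np.hypot(*w).round(3) for w in W.values()], project(c,[[*w,.022] for w in W.values()]).round(0).tolist())
        bp=(o+R@[-.047,0]); 
        # depth check: board top pixels
        L=(P[...,:2]-bp)@R; m=(abs(P[...,2]-.022)<.005)&(abs(L[...,0])<.12)&(abs(L[...,1])<.2)
        print("board extents mm",np.percentile(L[m],[1,99],axis=0).round(3).tolist(), "well floor z",[P[int(round(v)),int(round(u)),2].round(3) for u,v in project(c,[[*w,.012] for w in W.values()])])
cv2.imwrite("pics/crop0.png",cv2.resize(im[170:290,170:410,::-1],None,fx=3.3,fy=3.3,interpolation=cv2.INTER_CUBIC))
E
python3 m.py
```

```text
store white [195.2 235.9] area 145 circ [195.2 235.8] diam mm 47 [0.504 0.317 0.094] z depth max 1.601
store blue [215.9 231.2] area 101 circ [215.8 231.3] diam mm 39 [0.519 0.243 0.094] z depth max 1.601
store red [236.9 225.4] area 125 circ [237. 225.] diam mm 44 [0.542 0.165 0.094] z depth max 0.104
store yellow [258.7 219. ] area 162 circ [258.9 219. ] diam mm 49 [0.563 0.085 0.094] z depth max 0.105
store origin [0.5318 0.2024] yaw 0.251 res mm [[1.8, -1.2], [-2.6, 1.4], [-0.2, 1.3], [1.0, -1.4]]
cups red [313.5 227.2] area 193 circ [313.6 227.3] diam mm 54 [ 0.531 -0.117  0.082] z depth max 1.601
cups white [333.9 220.4] area 283 circ [334.3 220.3] diam mm 68 [ 0.556 -0.194  0.082] z depth max 1.601
cups yellow [354.5 213.5] area 335 circ [354.4 213.5] diam mm 73 [ 0.581 -0.269  0.082] z depth max 1.601
cups blue [375.4 207.9] area 202 circ [375.3 207.9] diam mm 57 [ 0.601 -0.348  0.082] z depth max 1.601
cups origin [ 0.567  -0.2319] yaw 0.296 res mm [[-1.2, 0.4], [0.7, -0.3], [1.9, 0.8], [-1.4, -0.9]]
wells {'red': [0.444, -0.144], 'white': [0.4674, -0.2205], 'yellow': [0.4907, -0.297], 'blue': [0.5141, -0.3735]} [np.float64(0.467), np.float64(0.517), np.float64(0.574), np.float64(0.635)] [[320.0, 251.0], [340.0, 245.0], [360.0, 239.0], [379.0, 232.0]]
board extents mm [[-0.088, -0.18], [0.089, 0.174]] well floor z [np.float64(0.018), np.float64(0.014), np.float64(0.012), np.float64(0.014)]
```

View pics/crop0.png

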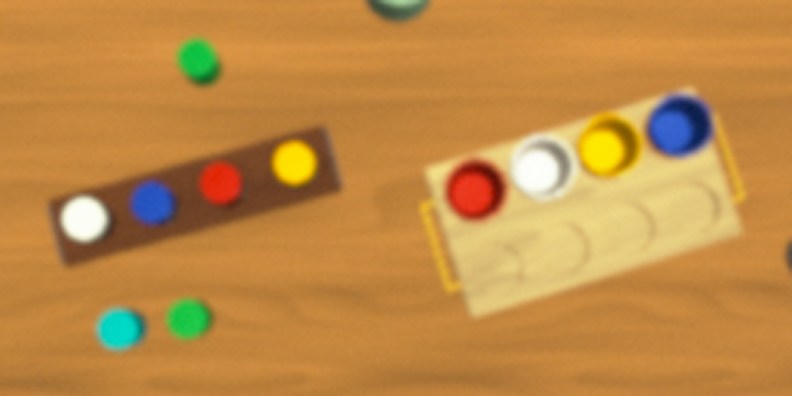

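Crop confirms the rack holds only white (85,218), blue (153,203), red (220,183) and yellow (295,162) lids. The three green/turquoise look-alikes stand loose outside it. Cup order, left to right, is red, white, yellow, blue. I'll move over the rack for a wrist view.

```bash
python3 -m pendant '[[[5,-2,-2,0,0,0,9.18],[10,-4,-4,0,0,0,9.18],[15,-6,-6,0,0,0,9.18],[20,-8,-8,0,0,0,9.18],[25,-10,-10,0,0,0,9.18],[30,-10,-12,0,0,0,9.18],[35,-10,-14,0,0,0,9.18],[39,-10,-16,0,0,0,9.18],[39,-10,-16,0,0,0,9.18],[39,-10,-16,0,0,0,9.18],[39,-10,-16,0,0,0,9.18]]]' 20
cat > look.py <<'E'
import sys
from h import *
from cell import viewer
c=viewer.read_camera("wrist"); np.savez(f"{sys.argv[1]}.npz",**c); cv2.imwrite(f"pics/{sys.argv[1]}.png",c["image"][:,:,::-1])
T=np.array(c["camera_from_world"]);print("cam at",(-T[:3,:3].T@T[:3,3]).round(3),"axis",(-T[2,:3]).round(3))
E
python3 look.py w1
```

```text
time: 1.2
tool_pos: [0.4946, 0.2014, 0.326]
tool_rot: [-1.571, 0.002, -0.367]
contact_force: [-0.7, 0.0, 0.2]
opening: 0.0915
cam at [0.43  0.226 0.484] axis [ 0.24  -0.093 -0.966]
```

View pics/w1.png

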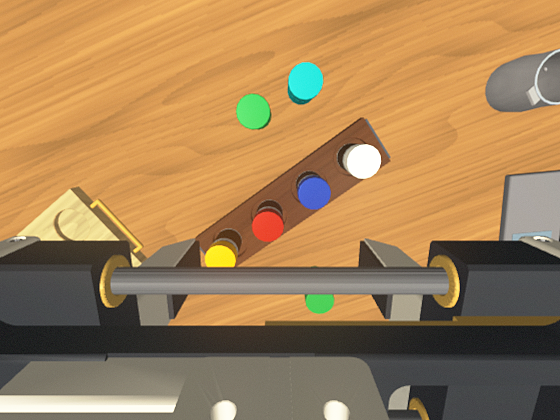

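Wrist view: lids are white (362,161), blue (314,193), red (268,226), yellow (220,257, partly behind the gripper). The look-alikes are at (253,111), (305,82) and (320,300).

```bash
cat > lids.py <<'E'
import sys
from h import *
c=dict(np.load(sys.argv[1]+".npz")); P=cloud(c); hsv=cv2.cvtColor(c["image"],cv2.COLOR_RGB2HSV)
h,s,v=[hsv[...,i].astype(int) for i in range(3)]
M={"white":(s<60)&(v>150),"red":((h<6)|(h>172))&(s>150),"yellow":(h>18)&(h<32)&(s>150),"blue":(h>105)&(h<125)&(s>120)}
G=dict(white=(362,161),blue=(314,193),red=(268,226),yellow=(220,257))
pts=[]
for k,g in G.items():
    ce,st,ci=blob(M[k]&(P[...,2]>.088)&(P[...,2]<.1),g); p=ray(c,ci[0],.094)[0]; ce2,_,ci2=blob(M[k],g)
    print(k,np.round(ci[0],1),"diam",round(2e3*ci[1]/c["fx"]*.40,1),st[4],p.round(4),"colour-only",ray(c,ci2[0],.094)[0].round(4), "median z",np.median(P[...,2][int(ci[0][1])-3:int(ci[0][1])+4,int(ci[0][0])-3:int(ci[0][0])+4]).round(4)); pts.append(p[:2])
o,th,R,res=frame(np.array(pts),np.array([.12,.04,-.04,-.12])); print(o.round(4),th.round(3),(res*1e3).round(1).tolist())
E
python3 lids.py w1
```

```text
white [363.4 160.9] diam 47.7 918 [0.5034 0.3156 0.094 ] colour-only [0.5013 0.3138 0.094 ] median z 0.0937
blue [313.8 192.5] diam 44.0 803 [0.5199 0.241  0.094 ] colour-only [0.5193 0.2406 0.094 ] median z 0.0938
red [267.5 225.7] diam 43.1 760 [0.5411 0.1654 0.094 ] colour-only [0.54   0.1661 0.094 ] median z 0.0939
yellow [220.  258.6] diam 41.9 539 [0.5627 0.0836 0.094 ] colour-only [0.56   0.0852 0.094 ] median z 0.094
[0.5318 0.2014] 0.252 [[1.6, -2.0], [-1.9, 0.9], [-0.7, 2.7], [1.0, -1.6]]
```

Both views agree to 2 mm, and heights (0.094) and diameters match. Now a look at the board.

```bash
python3 -m pendant '[[[2.5,0,-4.4,0,0,0,9.18],[5,0,-8.8,0,0,0,9.18],[7.5,0,-13.2,0,0,0,9.18],[10,0,-17.6,0,0,0,9.18],[12.5,0,-22,0,0,0,9.18],[15,0,-26.4,0,0,0,9.18],[17,0,-31,0,0,0,9.18],[19,0,-35,0,0,0,9.18],[20.5,0,-38.2,0,0,0,9.18],[20.5,0,-38.2,0,0,0,9.18],[20.5,0,-38.2,0,0,0,9.18],[20.5,0,-38.2,0,0,0,9.18]]]'
python3 look.py w2
```

```text
time: 2.45
tool_pos: [0.55, -0.226, 0.327]
tool_rot: [-1.57, 0.0, -0.362]
contact_force: [0.7, 0.6, -0.1]
opening: 0.0916
cam at [ 0.485 -0.202  0.485] axis [ 0.242 -0.092 -0.966]
```

View pics/w2.png

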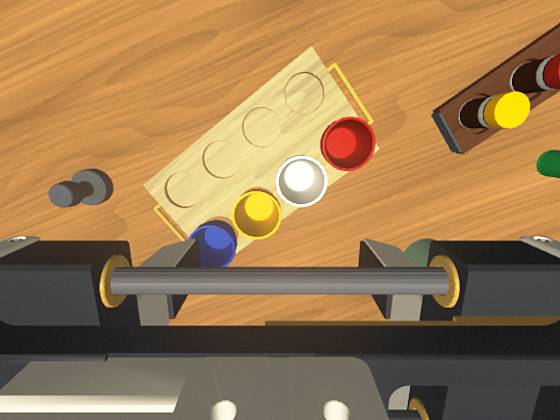

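Wells are visible at (304,93), (262,127), (222,159) and (186,190), facing the red, white, yellow and blue cups. I'll measure them by depth and from the board outline.

```bash
cat > wells.py <<'E'
from h import *
c=dict(np.load("w2.npz")); P=cloud(c); z=P[...,2]; ys=np.array([.12,.04,-.04,-.12]); pts=[]
for k,g in zip(("red","white","yellow","blue"),((304,93),(262,127),(222,159),(186,190))):
    near=np.hypot(*(P[...,:2]-ray(c,g,.012)[0,:2]).transpose(2,0,1))<.036
    m=near&(z>.008)&(z<.0155); q=P[m][:,:2]; (cx,cy),r=cv2.minEnclosingCircle((q*1e3).astype(np.float32))
    pts.append([cx/1e3,cy/1e3]); print(k,m.sum(),"enclosing",round(cx,1),round(cy,1),"diam",round(2*r,1),"mean",(q.mean(0)*1e3).round(1),"z",np.median(z[m]).round(4))
o,th,R,res=frame(np.array(pts),ys); print("row origin",o.round(4),"yaw",th.round(3),"res",(res*1e3).round(1).tolist())
print("fit wells",(o+np.c_[0*ys,ys]@R.T).round(4).tolist())
L=(P[...,:2]-o)@R; m=(abs(z-.022)<.003)&(abs(L[...,1])<.15)&(L[...,0]<.0)
e=L[m]; print("near edge x (exp -.045)",np.percentile(e[:,0],[.5,1]).round(4))
m=(abs(z-.022)<.003)&(abs(L[...,0]+.02)<.025)&(abs(L[...,1])<.19); print("y ends (exp +-.165)",np.percentile(L[m][:,1],[.5,99.5]).round(4))
for n,ym in zip(("red","white","yellow","blue"),ys):
    m=(abs(z-.081)<.004)&(abs(L[...,1]-ym)<.042)&(abs(L[...,0]-.092)<.042); q=L[m]
    if len(q)>5:
        (a,b),r=cv2.minEnclosingCircle((q*1e3).astype(np.float32)); print("cup",n,"in row frame (exp 92,%d)"%(ym*1e3),round(a,1),round(b,1),"d",round(2*r,1))
E
python3 wells.py
```

```text
red 1242 enclosing 445.4 -147.0 diam 57.9 mean [ 445.1 -146.6] z 0.0116
white 1152 enclosing 468.4 -224.0 diam 57.9 mean [ 467.9 -224. ] z 0.0117
yellow 1042 enclosing 491.0 -301.3 diam 57.6 mean [ 490.7 -301.7] z 0.0118
blue 950 enclosing 514.0 -378.9 diam 57.6 mean [ 513.8 -379.7] z 0.0119
row origin [ 0.4797 -0.2628] yaw 0.287 res [[-0.3, 0.7], [-0.0, 0.4], [-0.0, -0.1], [0.3, -1.0]]
fit wells [[0.4457, -0.1478], [0.4684, -0.2245], [0.4911, -0.3012], [0.5137, -0.3779]]
near edge x (exp -.045) [-0.0447 -0.0446]
y ends (exp +-.165) [-0.1633  0.1643]
cup red in row frame (exp 92,120) 91.1 121.7 d 71.5
cup white in row frame (exp 92,40) 93.6 41.6 d 71.7
cup yellow in row frame (exp 92,-40) 93.8 -38.0 d 71.8
cup blue in row frame (exp 92,-120) 92.0 -120.5 d 71.1
```

Well diameters, floor height, edges and cup positions all fit what was given. Keeping the current yaw (fingers diagonal to both rows) leaves room beside neighbours and cups, so only shifts are needed.

```bash
cat > go.py <<'E'
import sys,numpy as np
from scipy.spatial.transform import Rotation as Ro
from cell import status
S=dict(yellow=(.5627,.0836),red=(.5411,.1654),blue=(.5199,.241),white=(.5034,.3156))
W=dict(red=(.4457,-.1478),white=(.4684,-.2245),yellow=(.4911,-.3012),blue=(.5137,-.3779))
s=status.observe(); R=Ro.from_euler("xyz",s["tool_rot"]).as_matrix(); p=s["tool_pos"]
def f(a,b,z): return ((np.array([*a,z])-b)@R*100).round(2).tolist()
print("t",round(s["time"],2),"tcp",p.round(4),"rot",s["tool_rot"].round(4),"open",s["opening"].round(4))
D={"S":S,"W":W}
for a in sys.argv[1:]:
    k,n,z=a.split(":"); print(a,"shift cm",f(D[k][n],p,float(z)))
E
python3 go.py S:yellow:.2 S:yellow:.054
```

```text
Traceback (most recent call last):
  File "go.py", line 8, in <module>
    print("t",round(s["time"],2),"tcp",p.round(4),"rot",s["tool_rot"].round(4),"open",s["opening"].round(4))
                                                                                      ^^^^^^^^^^^^^^^^^^
AttributeError: 'float' object has no attribute 'round'
```

```bash
sed -i 's/s\["opening"\].round(4)/round(s["opening"],4)/' go.py; python3 go.py S:yellow:.2 S:yellow:.054
```

```text
t 2.5 tcp [ 0.55   -0.226   0.3271] rot [-1.5703e+00 -3.0000e-04 -3.6220e-01] open 0.0915
S:yellow:.2 shift cm [-9.78, 12.72, 29.39]
S:yellow:.054 shift cm [-9.79, 27.32, 29.39]
```

```bash
python3 -m pendant '[[[-1.4,1,4.2,0,0,0,9.18],[-2.8,3,8.4,0,0,0,9.18],[-4.2,5,12.6,0,0,0,9.18],[-5.6,7,16.8,0,0,0,9.18],[-7,9,21,0,0,0,9.18],[-8.4,11,25.2,0,0,0,9.18],[-9.8,12.7,29.4,0,0,0,9.18],[-9.8,12.7,29.4,0,0,0,9.18],[-9.8,12.7,29.4,0,0,0,9.18],[-9.8,12.7,29.4,0,0,0,9.18]]]'
python3 go.py S:yellow:.2 S:yellow:.054
```

```text
time: 3.5
tool_pos: [0.5632, 0.0814, 0.2007]
tool_rot: [-1.57, -0.002, -0.364]
contact_force: [0.4, -0.1, -0.0]
opening: 0.0919
t 3.5 tcp [0.5632 0.0814 0.2007] rot [-1.5705 -0.0016 -0.3641] open 0.0919
S:yellow:.2 shift cm [-0.13, 0.07, 0.18]
S:yellow:.054 shift cm [-0.15, 14.67, 0.18]
```

```bash
python3 -m pendant '[[[-0.1,4,0.2,0,0,0,9.18],[-0.1,8,0.2,0,0,0,9.18],[-0.1,11,0.2,0,0,0,9.18],[-0.1,13,0.2,0,0,0,9.18],[-0.1,14.6,0.2,0,0,0,9.18],[-0.1,14.6,0.2,0,0,0,9.18],[-0.1,14.6,0.2,0,0,0,4.2],[-0.1,14.6,0.2,0,0,0,4.2],[-0.1,14.6,0.2,0,0,0,4.2],[-0.1,14.6,0.2,0,0,0,4.2],[-0.1,14.6,0.2,0,0,0,4.2],[-0.1,14.6,0.2,0,0,0,4.2],[-0.1,14.6,0.2,0,0,0,4.2],[-0.1,14.6,0.2,0,0,0,4.2]]]' 20
python3 go.py W:yellow:.2
```

```text
time: 4.9
tool_pos: [0.5629, 0.0837, 0.0538]
tool_rot: [-1.571, -0.0, -0.365]
contact_force: [-1.4, 0.1, 0.8]
opening: 0.0435
t 4.9 tcp [0.5629 0.0837 0.0538] rot [-1.5707e+00 -1.0000e-04 -3.6470e-01] open 0.0435
W:yellow:.2 shift cm [7.02, -14.62, -38.52]
```

```bash
python3 -m pendant '[[[0,-2,0,0,0,0,4.2],[0,-5,0,0,0,0,4.2],[0,-9,0,0,0,0,4.2],[0,-13,0,0,0,0,4.2],[0.7,-14.6,-4,0,0,0,4.2],[1.4,-14.6,-8,0,0,0,4.2],[2.1,-14.6,-12,0,0,0,4.2],[2.8,-14.6,-16,0,0,0,4.2],[3.5,-14.6,-20,0,0,0,4.2],[4.3,-14.6,-24,0,0,0,4.2],[5,-14.6,-28,0,0,0,4.2],[5.8,-14.6,-32,0,0,0,4.2],[6.5,-14.6,-36,0,0,0,4.2],[7,-14.6,-38.5,0,0,0,4.2],[7,-14.6,-38.5,0,0,0,4.2],[7,-14.6,-38.5,0,0,0,4.2],[7,-14.6,-38.5,0,0,0,4.2]]]'
python3 go.py W:yellow:.2 W:yellow:.054; python3 look.py w3
```

```text
time: 6.6
tool_pos: [0.491, -0.2998, 0.1995]
tool_rot: [-1.57, 0.001, -0.364]
contact_force: [0.1, 0.8, -1.6]
opening: 0.0433
t 6.6 tcp [ 0.491  -0.2998  0.1995] rot [-1.5701e+00  7.0000e-04 -3.6400e-01] open 0.0433
W:yellow:.2 shift cm [0.06, -0.05, -0.13]
W:yellow:.054 shift cm [0.07, 14.55, -0.14]
cam at [ 0.427 -0.276  0.357] axis [ 0.241 -0.092 -0.966]
```

View pics/w3.png

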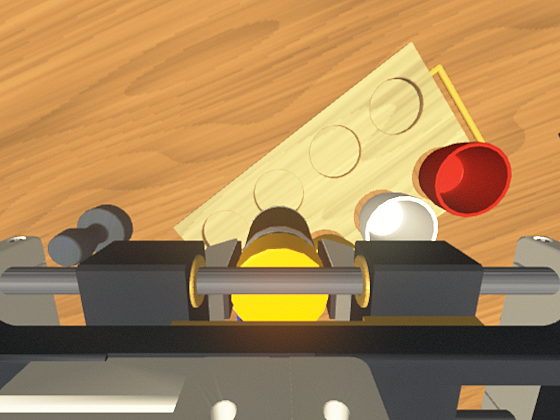

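The wrist view shows the yellow jar upright and centred between the fingers (280,280), with its well (278,192) just ahead. I'll lower it and release.

```bash
python3 -m pendant '[[[0.1,4,-0.1,0,0,0,4.2],[0.1,8,-0.1,0,0,0,4.2],[0.1,11,-0.1,0,0,0,4.2],[0.1,13,-0.1,0,0,0,4.2],[0.1,14,-0.1,0,0,0,4.2],[0.1,14.3,-0.1,0,0,0,4.2],[0.1,14.5,-0.1,0,0,0,4.2],[0.1,14.5,-0.1,0,0,0,4.2],[0.1,14.5,-0.1,0,0,0,4.2]]]'
python3 go.py W:yellow:.054
```

```text
time: 7.55
tool_pos: [0.4921, -0.3026, 0.0558]
tool_rot: [-1.571, -0.002, -0.365]
contact_force: [-0.8, -0.4, -0.9]
opening: 0.0439
t 7.55 tcp [ 0.4921 -0.3026  0.0558] rot [-1.5713 -0.0019 -0.3648] open 0.0439
W:yellow:.054 shift cm [-0.14, 0.18, 0.09]
```

```bash
python3 -m pendant '[[[-0.1,0.1,0.1,0,0,0,4.2],[-0.1,0.15,0.1,0,0,0,4.2],[-0.1,0.15,0.1,0,0,0,4.2],[-0.1,0.15,0.1,0,0,0,5],[-0.1,0.15,0.1,0,0,0,6],[-0.1,0.15,0.1,0,0,0,7],[-0.1,0.15,0.1,0,0,0,8],[-0.1,0.15,0.1,0,0,0,8.5],[-0.1,0.15,0.1,0,0,0,8.5],[-0.1,-3,0.1,0,0,0,8.5],[-0.1,-7,0.1,0,0,0,8.5],[-0.1,-11,0.1,0,0,0,8.5],[-0.1,-14.5,0.1,0,0,0,8.5],[-0.1,-14.5,0.1,0,0,0,8.5],[-0.1,-14.5,0.1,0,0,0,8.5]]]'
python3 go.py S:red:.2
```

```text
time: 9.05
tool_pos: [0.4911, -0.301, 0.2003]
tool_rot: [-1.571, -0.002, -0.365]
contact_force: [0.6, -1.3, -0.6]
opening: 0.0851
t 9.05 tcp [ 0.4911 -0.301   0.2003] rot [-1.5712 -0.0016 -0.3648] open 0.0851
S:red:.2 shift cm [-11.96, -0.01, 45.36]
```

Next the red jar.

```bash
python3 -m pendant '[[[-1.2,0,4.5,0,0,0,9.18],[-2.4,0,9,0,0,0,9.18],[-3.6,0,13.5,0,0,0,9.18],[-4.8,0,18,0,0,0,9.18],[-6,0,22.5,0,0,0,9.18],[-7.2,0,27,0,0,0,9.18],[-8.4,0,31.5,0,0,0,9.18],[-9.6,0,36,0,0,0,9.18],[-10.8,0,40.5,0,0,0,9.18],[-12,0,45.4,0,0,0,9.18],[-12,0,45.4,0,0,0,9.18],[-12,0,45.4,0,0,0,9.18],[-12,0,45.4,0,0,0,9.18]]]'
python3 go.py S:red:.054
python3 - <<'E'
from h import *
from cell import viewer
c=viewer.read_camera("top"); cv2.imwrite("pics/top1.png",cv2.resize(c["image"][170:290,170:410,::-1],None,fx=3.3,fy=3.3,interpolation=cv2.INTER_CUBIC))
E
```

```text
time: 10.35
tool_pos: [0.5402, 0.1649, 0.1986]
tool_rot: [-1.572, 0.002, -0.365]
contact_force: [0.6, 0.2, 0.5]
opening: 0.092
t 10.35 tcp [0.5402 0.1649 0.1986] rot [-1.5723  0.0019 -0.3655] open 0.092
S:red:.054 shift cm [0.09, 14.46, 0.1]
```

View pics/top1.png

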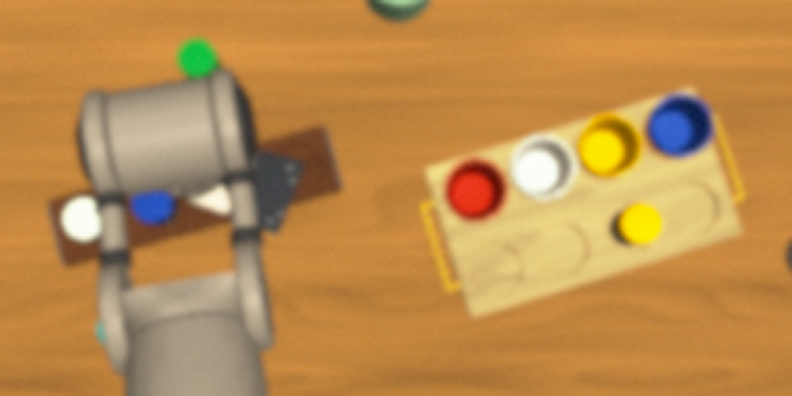

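The yellow jar stands in the third well (640,224), in front of the yellow cup, and the cups haven't moved. Now grasping red.

```bash
python3 -m pendant '[[[0.1,4,0.1,0,0,0,9.18],[0.1,8,0.1,0,0,0,9.18],[0.1,11,0.1,0,0,0,9.18],[0.1,13,0.1,0,0,0,9.18],[0.1,14.6,0.1,0,0,0,9.18],[0.1,14.6,0.1,0,0,0,9.18],[0.1,14.6,0.1,0,0,0,4.2],[0.1,14.6,0.1,0,0,0,4.2],[0.1,14.6,0.1,0,0,0,4.2],[0.1,14.6,0.1,0,0,0,4.2],[0.1,14.6,0.1,0,0,0,4.2],[0.1,14.6,0.1,0,0,0,4.2],[0.1,14.6,0.1,0,0,0,4.2],[0.1,14.6,0.1,0,0,0,4.2]]]' 20
python3 go.py W:red:.2
```

```text
time: 11.8
tool_pos: [0.542, 0.1666, 0.0538]
tool_rot: [-1.571, 0.0, -0.365]
contact_force: [0.6, -0.1, 1.2]
opening: 0.0438
t 11.8 tcp [0.542  0.1666 0.0538] rot [-1.5709  0.     -0.3646] open 0.0438
W:red:.2 shift cm [2.21, -14.62, -32.81]
```

```bash
python3 -m pendant '[[[0,-2,0,0,0,0,4.2],[0,-5,0,0,0,0,4.2],[0,-9,0,0,0,0,4.2],[0,-13,0,0,0,0,4.2],[0.3,-14.6,-4,0,0,0,4.2],[0.6,-14.6,-8,0,0,0,4.2],[0.9,-14.6,-12,0,0,0,4.2],[1.2,-14.6,-16,0,0,0,4.2],[1.5,-14.6,-20,0,0,0,4.2],[1.8,-14.6,-24,0,0,0,4.2],[2,-14.6,-28,0,0,0,4.2],[2.2,-14.6,-32,0,0,0,4.2],[2.2,-14.6,-32.8,0,0,0,4.2],[2.2,-14.6,-32.8,0,0,0,4.2],[2.2,-14.6,-32.8,0,0,0,4.2],[2.2,-14.6,-32.8,0,0,0,4.2]]]'
python3 go.py W:red:.054
```

```text
time: 13.4
tool_pos: [0.4459, -0.1465, 0.1996]
tool_rot: [-1.57, 0.0, -0.363]
contact_force: [0.0, 0.3, -1.3]
opening: 0.0438
t 13.4 tcp [ 0.4459 -0.1465  0.1996] rot [-1.5703e+00  3.0000e-04 -3.6330e-01] open 0.0438
W:red:.054 shift cm [0.03, 14.56, -0.14]
```

```bash
python3 -m pendant '[[[0,4,-0.1,0,0,0,4.2],[0,8,-0.1,0,0,0,4.2],[0,11,-0.1,0,0,0,4.2],[0,13,-0.1,0,0,0,4.2],[0,14,-0.1,0,0,0,4.2],[0,14.3,-0.1,0,0,0,4.2],[0,14.5,-0.1,0,0,0,4.2],[0,14.6,-0.1,0,0,0,4.2],[0,14.6,-0.1,0,0,0,4.2],[0,14.6,-0.1,0,0,0,4.2]]]'
python3 go.py W:red:.054
```

```text
time: 14.4
tool_pos: [0.4456, -0.1488, 0.0543]
tool_rot: [-1.571, -0.001, -0.365]
contact_force: [0.2, -0.3, -0.7]
opening: 0.0438
t 14.4 tcp [ 0.4456 -0.1488  0.0543] rot [-1.5709e+00 -1.3000e-03 -3.6480e-01] open 0.0438
W:red:.054 shift cm [-0.03, 0.03, 0.1]
```

```bash
python3 -m pendant '[[[0,0,0,0,0,0,5],[0,0,0,0,0,0,6],[0,0,0,0,0,0,7],[0,0,0,0,0,0,8],[0,0,0,0,0,0,8.5],[0,0,0,0,0,0,8.5],[0,-3,0,0,0,0,8.5],[0,-7,0,0,0,0,8.5],[0,-11,0,0,0,0,8.5],[0,-14.6,0,0,0,0,8.5],[0,-14.6,0,0,0,0,8.5],[0,-14.6,0,0,0,0,8.5]]]'
python3 go.py S:blue:.2
```

```text
time: 15.6
tool_pos: [0.4454, -0.1487, 0.2001]
tool_rot: [-1.571, -0.002, -0.365]
contact_force: [-0.5, -1.0, -0.3]
opening: 0.0851
t 15.6 tcp [ 0.4454 -0.1487  0.2001] rot [-1.5709 -0.0016 -0.3648] open 0.0851
S:blue:.2 shift cm [-6.94, -0.0, 39.06]
```

```bash
python3 -m pendant '[[[-0.8,0,4.4,0,0,0,9.18],[-1.6,0,8.8,0,0,0,9.18],[-2.4,0,13.2,0,0,0,9.18],[-3.2,0,17.6,0,0,0,9.18],[-4,0,22,0,0,0,9.18],[-4.8,0,26.4,0,0,0,9.18],[-5.6,0,30.8,0,0,0,9.18],[-6.4,0,35.2,0,0,0,9.18],[-6.9,0,39.1,0,0,0,9.18],[-6.9,0,39.1,0,0,0,9.18],[-6.9,0,39.1,0,0,0,9.18],[-6.9,0,39.1,0,0,0,9.18]]]'
python3 go.py S:blue:.054
```

```text
time: 16.8
tool_pos: [0.5197, 0.2402, 0.1985]
tool_rot: [-1.573, 0.002, -0.365]
contact_force: [-0.4, -0.7, -0.1]
opening: 0.0916
t 16.8 tcp [0.5197 0.2402 0.1985] rot [-1.5726  0.0018 -0.3654] open 0.0916
S:blue:.054 shift cm [0.02, 14.45, 0.11]
```

```bash
python3 -m pendant '[[[0,4,0.1,0,0,0,9.18],[0,8,0.1,0,0,0,9.18],[0,11,0.1,0,0,0,9.18],[0,13,0.1,0,0,0,9.18],[0,14.6,0.1,0,0,0,9.18],[0,14.6,0.1,0,0,0,9.18],[0,14.6,0.1,0,0,0,4.2],[0,14.6,0.1,0,0,0,4.2],[0,14.6,0.1,0,0,0,4.2],[0,14.6,0.1,0,0,0,4.2],[0,14.6,0.1,0,0,0,4.2],[0,14.6,0.1,0,0,0,4.2],[0,14.6,0.1,0,0,0,4.2],[0,14.6,0.1,0,0,0,4.2]]]' 20
python3 go.py W:blue:.2
```

```text
time: 18.2
tool_pos: [0.5206, 0.2422, 0.0538]
tool_rot: [-1.571, 0.0, -0.365]
contact_force: [-0.8, -1.0, 1.0]
opening: 0.0435
t 18.2 tcp [0.5206 0.2422 0.0538] rot [-1.5708  0.     -0.3647] open 0.0435
W:blue:.2 shift cm [21.47, -14.62, -58.18]
```

```bash
python3 -m pendant '[[[0,-2,0,0,0,0,4.2],[0,-5,0,0,0,0,4.2],[0,-9,0,0,0,0,4.2],[0,-13,0,0,0,0,4.2],[1.6,-14.6,-4.3,0,0,0,4.2],[3.2,-14.6,-8.6,0,0,0,4.2],[4.8,-14.6,-12.9,0,0,0,4.2],[6.4,-14.6,-17.2,0,0,0,4.2],[8,-14.6,-21.5,0,0,0,4.2],[9.6,-14.6,-25.8,0,0,0,4.2],[11.2,-14.6,-30.1,0,0,0,4.2],[12.8,-14.6,-34.4,0,0,0,4.2],[14.4,-14.6,-38.7,0,0,0,4.2],[16,-14.6,-43,0,0,0,4.2],[17.6,-14.6,-47.5,0,0,0,4.2],[19.2,-14.6,-52,0,0,0,4.2],[20.8,-14.6,-56,0,0,0,4.2],[21.5,-14.6,-58.2,0,0,0,4.2],[21.5,-14.6,-58.2,0,0,0,4.2],[21.5,-14.6,-58.2,0,0,0,4.2]]]'
python3 -m pendant '[[[0,0,0,0,0,0,4.2],[0,0,0,0,0,0,4.2]]]'; python3 go.py W:blue:.054
```

```text
time: 20.2
tool_pos: [0.5135, -0.3779, 0.1988]
tool_rot: [-1.57, 0.001, -0.366]
contact_force: [-0.2, 0.4, -1.6]
opening: 0.0435
time: 20.4
tool_pos: [0.5142, -0.3768, 0.1999]
tool_rot: [-1.57, 0.0, -0.363]
contact_force: [1.0, 0.1, -1.0]
opening: 0.0438
t 20.4 tcp [ 0.5142 -0.3768  0.1999] rot [-1.5704e+00  1.0000e-04 -3.6320e-01] open 0.0438
W:blue:.054 shift cm [-0.01, 14.59, -0.13]
```

```bash
python3 -m pendant '[[[0,4,-0.1,0,0,0,4.2],[0,8,-0.1,0,0,0,4.2],[0,11,-0.1,0,0,0,4.2],[0,13,-0.1,0,0,0,4.2],[0,14,-0.1,0,0,0,4.2],[0,14.3,-0.1,0,0,0,4.2],[0,14.5,-0.1,0,0,0,4.2],[0,14.6,-0.1,0,0,0,4.2],[0,14.6,-0.1,0,0,0,4.2],[0,14.6,-0.1,0,0,0,4.2]]]'
python3 go.py W:blue:.054
```

```text
time: 21.4
tool_pos: [0.5138, -0.3794, 0.0545]
tool_rot: [-1.571, -0.001, -0.365]
contact_force: [-0.4, -0.8, -3.1]
opening: 0.0437
t 21.4 tcp [ 0.5138 -0.3794  0.0545] rot [-1.5712e+00 -1.3000e-03 -3.6490e-01] open 0.0437
W:blue:.054 shift cm [-0.07, 0.05, 0.14]
```

```bash
python3 -m pendant '[[[0,0,0,0,0,0,5],[0,0,0,0,0,0,6],[0,0,0,0,0,0,7],[0,0,0,0,0,0,8],[0,0,0,0,0,0,8.5],[0,0,0,0,0,0,8.5],[0,-3,0,0,0,0,8.5],[0,-7,0,0,0,0,8.5],[0,-11,0,0,0,0,8.5],[0,-14.6,0,0,0,0,8.5],[0,-14.6,0,0,0,0,8.5],[0,-14.6,0,0,0,0,8.5]]]'
python3 go.py S:white:.2
```

```text
time: 22.6
tool_pos: [0.5137, -0.3793, 0.2004]
tool_rot: [-1.571, -0.002, -0.365]
contact_force: [-0.7, 0.5, 0.1]
opening: 0.0849
t 22.6 tcp [ 0.5137 -0.3793  0.2004] rot [-1.5714e+00 -1.5000e-03 -3.6480e-01] open 0.0849
S:white:.2 shift cm [-25.75, -0.04, 64.55]
```

```bash
python3 -m pendant '[[[-1.8,0,4.5,0,0,0,9.18],[-3.6,0,9,0,0,0,9.18],[-5.4,0,13.5,0,0,0,9.18],[-7.2,0,18,0,0,0,9.18],[-9,0,22.5,0,0,0,9.18],[-10.8,0,27,0,0,0,9.18],[-12.6,0,31.5,0,0,0,9.18],[-14.4,0,36,0,0,0,9.18],[-16.2,0,40.5,0,0,0,9.18],[-18,0,45,0,0,0,9.18],[-19.8,0,49.5,0,0,0,9.18],[-21.6,0,54,0,0,0,9.18],[-23.4,0,58.5,0,0,0,9.18],[-25,0,62.5,0,0,0,9.18],[-25.7,0,64.6,0,0,0,9.18],[-25.7,0,64.6,0,0,0,9.18],[-25.7,0,64.6,0,0,0,9.18],[-25.7,0,64.6,0,0,0,9.18]]]'
python3 go.py S:white:.054; python3 look.py w4
```

```text
time: 24.4
tool_pos: [0.5037, 0.3147, 0.1988]
tool_rot: [-1.572, 0.001, -0.366]
contact_force: [-0.3, 0.2, -0.2]
opening: 0.0921
t 24.4 tcp [0.5037 0.3147 0.1988] rot [-1.5724e+00  1.2000e-03 -3.6590e-01] open 0.0921
S:white:.054 shift cm [-0.04, 14.48, 0.1]
cam at [0.439 0.339 0.357] axis [ 0.24  -0.094 -0.966]
```

View pics/w4.png

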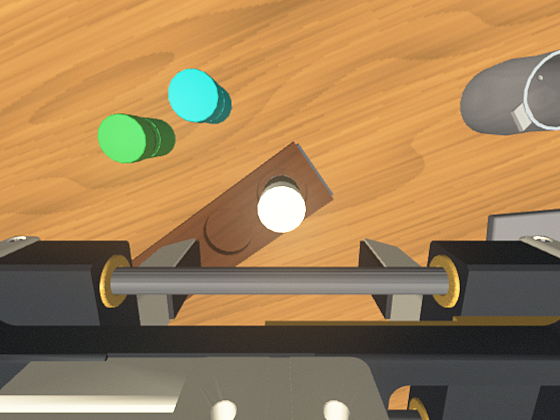

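White is the last jar in the rack, its lid at (282,207) midway between the fingers. The look-alikes and the jug are well clear. Grasping.

```bash
python3 -m pendant '[[[0,4,0.1,0,0,0,9.18],[0,8,0.1,0,0,0,9.18],[0,11,0.1,0,0,0,9.18],[0,13,0.1,0,0,0,9.18],[0,14.6,0.1,0,0,0,9.18],[0,14.6,0.1,0,0,0,9.18],[0,14.6,0.1,0,0,0,4.2],[0,14.6,0.1,0,0,0,4.2],[0,14.6,0.1,0,0,0,4.2],[0,14.6,0.1,0,0,0,4.2],[0,14.6,0.1,0,0,0,4.2],[0,14.6,0.1,0,0,0,4.2],[0,14.6,0.1,0,0,0,4.2],[0,14.6,0.1,0,0,0,4.2]]]' 20
python3 go.py W:white:.2
```

```text
time: 25.85
tool_pos: [0.5042, 0.317, 0.0538]
tool_rot: [-1.571, -0.0, -0.365]
contact_force: [0.3, -0.8, 1.0]
opening: 0.0435
t 25.85 tcp [0.5042 0.317  0.0538] rot [-1.5708 -0.     -0.3647] open 0.0435
W:white:.2 shift cm [15.97, -14.62, -51.86]
```

```bash
python3 -m pendant '[[[0,-2,0,0,0,0,4.2],[0,-5,0,0,0,0,4.2],[0,-9,0,0,0,0,4.2],[0,-13,0,0,0,0,4.2],[1.3,-14.6,-4.2,0,0,0,4.2],[2.6,-14.6,-8.4,0,0,0,4.2],[3.9,-14.6,-12.6,0,0,0,4.2],[5.2,-14.6,-16.8,0,0,0,4.2],[6.5,-14.6,-21,0,0,0,4.2],[7.8,-14.6,-25.2,0,0,0,4.2],[9.1,-14.6,-29.4,0,0,0,4.2],[10.4,-14.6,-33.6,0,0,0,4.2],[11.7,-14.6,-37.8,0,0,0,4.2],[13,-14.6,-42,0,0,0,4.2],[14.3,-14.6,-46.2,0,0,0,4.2],[15.4,-14.6,-50,0,0,0,4.2],[16,-14.6,-51.9,0,0,0,4.2],[16,-14.6,-51.9,0,0,0,4.2],[16,-14.6,-51.9,0,0,0,4.2],[16,-14.6,-51.9,0,0,0,4.2]]]'
python3 go.py W:white:.054
```

```text
time: 27.85
tool_pos: [0.4685, -0.2238, 0.1995]
tool_rot: [-1.57, 0.001, -0.364]
contact_force: [-0.6, 0.4, -1.4]
opening: 0.0434
t 27.85 tcp [ 0.4685 -0.2238  0.1995] rot [-1.5702e+00  7.0000e-04 -3.6380e-01] open 0.0434
W:white:.054 shift cm [0.03, 14.55, -0.08]
```

```bash
python3 -m pendant '[[[0,4,-0.1,0,0,0,4.2],[0,8,-0.1,0,0,0,4.2],[0,11,-0.1,0,0,0,4.2],[0,13,-0.1,0,0,0,4.2],[0,14,-0.1,0,0,0,4.2],[0,14.3,-0.1,0,0,0,4.2],[0,14.5,-0.1,0,0,0,4.2],[0,14.6,-0.1,0,0,0,4.2],[0,14.6,-0.1,0,0,0,4.2],[0,14.6,-0.1,0,0,0,4.2]]]'
python3 go.py W:white:.054
```

```text
time: 28.85
tool_pos: [0.4685, -0.2261, 0.0544]
tool_rot: [-1.571, -0.001, -0.365]
contact_force: [0.9, 0.8, -0.6]
opening: 0.0435
t 28.85 tcp [ 0.4685 -0.2261  0.0544] rot [-1.571e+00 -1.300e-03 -3.649e-01] open 0.0435
W:white:.054 shift cm [-0.07, 0.04, 0.14]
```

```bash
python3 -m pendant '[[[0,0,0,0,0,0,5],[0,0,0,0,0,0,5.6],[0,0,0,0,0,0,6.2],[0,0,0,0,0,0,7],[0,0,0,0,0,0,7],[0,0,0,0,0,0,7],[0,-3,0,0,0,0,7],[0,-7,0,0,0,0,7],[0,-11,0,0,0,0,7],[0,-15,0,0,0,0,7],[3,-18,3,0,0,0,8],[7,-22,6,0,0,0,9],[7,-26,6,0,0,0,9],[7,-27,6,0,0,0,9],[7,-27,6,0,0,0,9],[7,-27,6,0,0,0,9]]]'
python3 look.py w5
```

```text
time: 30.45
tool_pos: [0.5542, -0.1948, 0.3222]
tool_rot: [-1.571, 0.002, -0.365]
contact_force: [0.4, -0.1, -0.6]
opening: 0.0903
cam at [ 0.49  -0.171  0.48 ] axis [ 0.239 -0.092 -0.967]
```

View pics/w5.png

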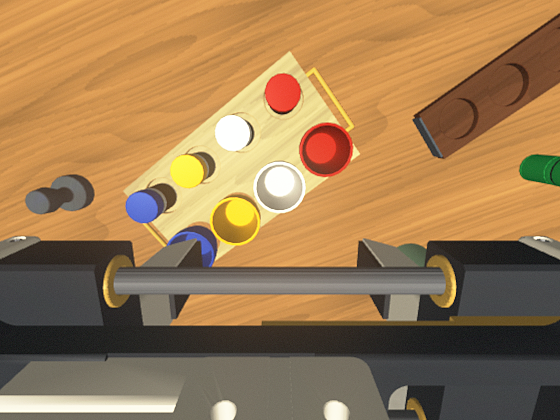

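All four jars stand in front of their cups: red (283,93), white (233,132), yellow (187,171), blue (144,206). I'll check their positions and heights numerically, plus the cups.

Run:
```python
from h import *
from cell import status,viewer
c=dict(np.load("w5.npz")); P=cloud(c); z=P[...,2]
th=.287; R=np.array([[np.cos(th),-np.sin(th)],[np.sin(th),np.cos(th)]]); L=(P[...,:2]-[.4797,-.2628])@R
for k,y in zip(("red","white","yellow","blue"),(.12,.04,-.04,-.12)):
    for n,x,zt in(("jar",0,.094),("cup",.092,.082)):
        m=(abs(z-zt)<.005)&(np.hypot(L[...,0]-x,L[...,1]-y)<.045)
        if m.sum()<20: print(k,n,"hidden");continue
        (a,b),r=cv2.minEnclosingCircle((L[m]*1e3).astype(np.float32))
        A=np.c_[P[m][:,:2],np.ones(m.sum())]; g=np.linalg.lstsq(A,z[m],rcond=None)[0]
        print(k,n,"offset from nominal mm",round(a-x*1e3,1),round(b-y*1e3,1),"d",round(2*r,1),"top z",np.median(z[m]).round(4),"tilt",np.hypot(*g[:2]).round(3) if n=="jar" else "")
t=viewer.read_camera("top"); a=dict(np.load("top0.npz"))["image"].astype(int)
d=abs(t["image"].astype(int)-a).max(2); 
for n,(u,v) in dict(mug=(292,162),jug=(127,240),tamper=(417,247),blue_cup=(375,209)).items(): print(n,"px changed",(d[v-12:v+13,u-12:u+13]>60).sum())
print(status.observe()["contact_force"].round(1))
```

```text
red jar offset from nominal mm 0.0 -1.6 d 44.8 top z 0.0936 tilt 0.003
red cup offset from nominal mm 0.3 -3.6 d 82.8 top z 0.0814 tilt 
white jar offset from nominal mm -0.5 -1.7 d 44.9 top z 0.0936 tilt 0.007
white cup offset from nominal mm 0.4 -3.7 d 82.6 top z 0.0815 tilt 
yellow jar offset from nominal mm 0.7 -0.4 d 44.8 top z 0.0938 tilt 0.014
yellow cup offset from nominal mm 1.9 2.1 d 71.9 top z 0.0815 tilt 
blue jar offset from nominal mm 0.1 -1.1 d 45.1 top z 0.0938 tilt 0.024
blue cup offset from nominal mm -0.9 1.4 d 70.4 top z 0.0817 tilt 
mug px changed 0
jug px changed 0
tamper px changed 0
blue_cup px changed 488
[-0.3  0.7 -0.1]
```

Every jar is within 2 mm of its well centre, with its top at 0.094 (seated) and upright. The blue cup's pixels changed in the top view, probably because the arm is over it; the wrist depth puts that cup within 2 mm of nominal.

```bash
python3 -c "
from cell import robot
print(robot.hand_in())"
```

```text
the job is handed in; nothing more can be done
None
```

All four jars are in the flight board wells in cup order (red, white, yellow, blue), each in front of the cup matching its lid. I handed the job in after about 30 s of robot time.

- **Jars:** the last wrist-camera check put each jar within 2 mm of its well centre. The tops were at about 0.094 m, so the jars are fully down, and tilt was at most 0.024 rad. All were released, with the arm clear above.
- **Cups:** all four rims were at their expected height. The yellow and blue cups were within 3 mm of nominal. The red and white readings (about 4 mm off) are less reliable: their fitted diameter was 83 mm instead of 72, probably because a neighbouring rim was included.
- **Bystanders:** the mug, jug and tamper showed no change in the top view.
- **One check disagreed:** the blue cup's pixels changed in the final top view. I put this down to the arm covering it but did not view that picture; the wrist depth showed the cup in place.

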